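Feel along the clutch cover's sealing rim and show the nick

TASK

Check the sealing rim of the clutch cover in the sprung cradle by touch: with the gripper closed, set the fingertips on the green dot and run them lightly along the rim, over the three blue dots in turn, to the red dot that marks the nick. The program finishes there, with the fingertips still resting lightly on the red dot to show the place. Press only gently so that the cradle never sinks near its bottom, lift nothing, and leave the other parts in and around the cover where they are.

Things in the scene. Friction and masses are not known exactly. Their poses are not given: they have to be found in the camera images.
- cover: Aluminium clutch cover like a shallow oval tray, open side up, 236 mm (y) x 126 mm (x) x 24 mm high, 0.6 kg, loose. Flat sealing rim on top, 16 mm wide; centre line: straights x = -55 and +55 mm (|y| < 55), half circles of radius 55 mm about (0, +-55). Inner floor 19 mm below the rim. Any yaw. The trace runs in +y along x = -55, then round the +y half circle. Origin: centre of underside.
- dot1: Green paint dot on the cover's rim, a low dome 16 mm across at its foot, 10 mm across at its flat top, which stands 1.5 mm above the rim. The start of the trace. At (-55, -51) mm in the cover's frame. Origin: its centre, level with the rim's top face (72 mm above the table at the start).
- dot2: Blue paint dot on the cover's rim, a low dome 16 mm across at its foot, 10 mm across at its flat top, which stands 1.5 mm above the rim. Second dot, 68 mm along the rim from the green one, at (-55, 17) mm. Origin: its centre, level with the rim's top face (72 mm above the table at the start).
- dot3: Blue paint dot on the cover's rim, a low dome 16 mm across at its foot, 10 mm across at its flat top, which stands 1.5 mm above the rim. Third dot, 68 mm further along the rim, at (-47, 84) mm. Origin: its centre, level with the rim's top face (72 mm above the table at the start).
- dot4: Blue paint dot on the cover's rim, a low dome 16 mm across at its foot, 10 mm across at its flat top, which stands 1.5 mm above the rim. Fourth dot, 68 mm further round the half circle, at (11, 109) mm. Origin: its centre, level with the rim's top face (72 mm above the table at the start).
- dot5: Red paint dot on the cover's rim, a low dome 16 mm across at its foot, 10 mm across at its flat top, which stands 1.5 mm above the rim. Marks the nick, the end of the trace, 68 mm further, at (55, 62) mm. Origin: its centre, level with the rim's top face (72 mm above the table at the start).
- rim12 (a point): Point on the centre line of the rim's top face, halfway along the rim between dot1 and dot2, 34 mm from each (no mark on it).
- rim23 (a point): Point on the centre line of the rim's top face, halfway along the rim between dot2 and dot3, 34 mm from each (no mark on it).
- rim34 (a point): Point on the centre line of the rim's top face, halfway along the rim between dot3 and dot4, 34 mm from each (no mark on it).
- rim45 (a point): Point on the centre line of the rim's top face, halfway along the rim between dot4 and dot5, 34 mm from each (no mark on it).
- nest (a joint): How far the sprung plate of the cradle, with the cover on it, has sunk (m): 0 at rest on its upper stop, bottoms at 0.015. It moves straight down. It starts to sink at roughly 2 to 5 N and then needs 0.6 N per mm more; 3 mm is a good light press, beyond 12 mm is too hard. It springs back.
- cradle: Base of the sprung cradle, fixed: plywood 164 (x) x 272 (y) x 12 mm, with four springs under a grey plate of the same outline, plate top 48 mm above the table (the cover lies on it, rim 72 mm above the table). Six steel pegs 12 mm high round the cover, lower than its rim. Origin: centre of the board's underside; axes as the cover's.
- bearing: Loose bystander, leave it alone. Steel ring 36 mm across, 14 mm high, lying inside the cover, below the rim. Origin: centre of its underside.
- bush: Loose bystander, leave it alone. Brass cylinder 22 mm across, 40 mm high, standing inside the cover on its centre line, so its top is 21 mm above the rim. Origin: centre of its underside.
- sprocket: Loose bystander, leave it alone. Dark steel toothed disc 156 mm across, 6 mm thick with a hub 18 mm high, lying at the right. Origin: centre of its underside.
- tin: Loose bystander, leave it alone. Green can 66 mm across, 90 mm high, at the left. Origin: centre of its underside.
- wrench: Loose bystander, leave it alone. Steel open-ended wrench lying flat at the right near the robot. Origin: its middle, underside.
- barrel: Loose bystander, leave it alone. Finned engine cylinder, 84 mm across, 70 mm high, standing at the left. Origin: centre of its underside.
- piston: Loose bystander, leave it alone. Aluminium piston 58 mm across, 54 mm high, standing at the right. Origin: centre of its underside.
Mind the look-alikes: they are no part of the job. Of the things shaped like the cover, the aluminium one is meant.

How it is judged:
On the way, in this order (a step that is already met when the one before it is completed fails the run):
1. the fingertips touch the green dot (contact force between the fingers and dot1 above 0.3 N), for 0.05 s.
2. the fingertips touch the cover about halfway (within 20 mm) between the green dot and the first blue dot (contact force between the fingers and cover above 0.3 N and horizontal distance between the grasp point and rim12 below 0.02 m), for 0.05 s.
3. the fingertips touch the first blue dot (contact force between the fingers and dot2 above 0.3 N), for 0.05 s.
4. the fingertips touch the cover about halfway (within 20 mm) between the first blue dot and the second blue dot (contact force between the fingers and cover above 0.3 N and horizontal distance between the grasp point and rim23 below 0.02 m), for 0.05 s.
5. the fingertips touch the second blue dot (contact force between the fingers and dot3 above 0.3 N), for 0.05 s.
6. the fingertips touch the cover about halfway (within 20 mm) between the second blue dot and the third blue dot (contact force between the fingers and cover above 0.3 N and horizontal distance between the grasp point and rim34 below 0.02 m), for 0.05 s.
7. the fingertips touch the third blue dot (contact force between the fingers and dot4 above 0.3 N), for 0.05 s.
8. the fingertips touch the cover about halfway (within 20 mm) between the third blue dot and the red dot (contact force between the fingers and cover above 0.3 N and horizontal distance between the grasp point and rim45 below 0.02 m), for 0.05 s.
9. the fingertips touch the red dot (contact force between the fingers and dot5 above 0.3 N), for 0.05 s.
At the end, for the whole second after the job is handed in: The fingertips rest on the red dot (more than 0.3 N, grasp point within 30 mm of it horizontally), the cradle sunk less than 12 mm; the cover still lies flat and seated in the cradle, at rest, and every other part is within 20 mm of where it began (contact force between the fingers and dot5 above 0.3 N and horizontal distance between the grasp point and dot5 below 0.03 m and value of joint nest below 0.012 m and angle between cover's own z axis and vertical below 0.06 rad and linear speed of cover below 0.03 m/s and z of cover in the frame of cradle below 0.052 m and distance of each of bearing, bush, sprocket, tin, wrench, barrel, piston from where it was at the start of the episode below 0.02 m); the arm keeps its last pose, push and grip.
It fails at once if the cover is pressed too hard (the cradle sinks more than 12 mm, about 11 N) (value of joint nest above 0.012 m).
It fails at once if the cover is lifted more than 6 mm off the cradle plate, or tipped (z of cover in the frame of cradle above 0.054 m or angle between cover's own z axis and vertical above 0.1 rad).
It fails at once if another part is displaced or lifted by more than 20 mm (distance of any of bearing, bush, sprocket, tin, wrench, barrel, piston from where it was at the start of the episode above 0.02 m).
It also fails if it takes over 48 s, if anything falls off the work surface, if the arm or the gripper's body presses on something with over 40 N, if the wrist force passes 120 N, or if a joint passes its speed limit or range.

ROBOT

A 6-joint arm with a two-finger parallel gripper is mounted at the origin on the work surface. World frame = base frame: x ahead of the robot, y to its left, z up, the work surface at z = 0. Lengths are in m, angles in rad, forces in N, time in s.
With the tool pointing down it reaches from about 0.35 to 0.95 m from the base axis. Payload 17.4 kg.
Tool frame: the origin (TCP) lies midway between the tips of the shut fingers; the grasp point (between the pads) lies 19 mm behind it; z points along the fingers, y is the line along which they close (so a half turn about z gives the same grasp; the last joint's range is limited). The gripper opens to 93 mm and grips with 3 to 60 N. Pads are 15 mm wide; open, the fingers measure 128 mm over their backs; the gripper's body (75 mm by 188 mm) begins 65 mm behind the grasp point.
Start: joints at [-1.269, 0.116, 1.442, -0, 1.584, -0.038], TCP at [0.225, -0.636, 0.219] pointing down, gripper open.
Joint ranges: [-2.83, 2.83], [-0.83, 2.19], [0.07, 2.5], [-1.14, 4.28], [0.01, 3], [-2.97, 2.97]. Speed limits (rad/s): [1.89, 1.89, 2.22, 3.14, 3.14, 3.14].

INTERFACE

Orientations are given as a unit quaternion [x, y, z, w].
In Python, from bench import manip, snapshot, camera_model, job gives the robot as it stands. Calls block until the motion is done:
- manip.move_pose(position, orientation): joint-space move of the TCP to a pose.
- manip.move_l(position, rotation=None, speed=0.15): straight line of the TCP; rotation=None keeps the orientation; speed is the mean speed in m/s.
- manip.goto_joints(angles): joint-space move.
- manip.ungrasp() and manip.clamp(squeeze=None): open the fingers fully, or close them until they stop; squeeze is the grip in N (None keeps the last).
- manip.dwell(seconds).
- manip.solve_ik(position, orientation): joint angles nearest the present ones, or None.
- manip.state(): the state.
- snapshot(name): name is "scene" or "top" or "wrist"; returns the picture (400x640x3 uint8, red, green, blue); there is no depth.
- camera_model(name): a dict with "camera_matrix" (3x3 intrinsics, pixels), "pose" (4x4, takes a point from camera to world coordinates). Camera axes: x right, y up, looking along -z (the intrinsics and any distortion apply to the point x, -y, -z); pixel columns grow to the right and rows downward; lengths in m; the calibration is good to about 2 mm. A picture is of the moment at which its call begins: read the wrist's pose just before it. camera_model takes no time and is no camera call; for the wrist camera it gives the pose at the moment of the call.
A pose or a line that the arm cannot do raises manip.MotionError and nothing moves.
- job.sign_off(): hands the job in; it is judged then, once.
The state is a dict: "time": time; "qpos": joint angles; "dq": joint speeds; "joint_efforts": joint torques, N m; "position": TCP position; "tcp_rot": TCP orientation; "contact_force": force on the tool from outside, world axes, zero at the start; "moment": the same for the moment, N m; "width": finger opening in m; "finger_force": force on a finger pad.
Only numpy, scipy, OpenCV 4.12 (cv2) and the standard library are available. Lean on these libraries where they do the work, as an engineer would, in place of code of your own. Each camera call takes 0.05 s, during which the arm holds its last target. There are 200 camera calls.

## Working session

There is one attempt and no reset: what is moved stays moved. The work goes in short steps, each a Python script; the robot and the scene stay as the last script left them, time stands still between calls to the robot, and variables do not carry over. Pictures are saved under pics/ and viewed, at most 10 in all, crops included, and the job is handed in when it is done.

```bash
mkdir -p pics; python3 - <<'E'
from bench import manip, snapshot, camera_model
import cv2,numpy as np
np.set_printoptions(precision=4,suppress=True)
for n in ("top","scene"):
    im=snapshot(n); cv2.imwrite(f"pics/{n}1.png",im[:,:,::-1]); 
    c=camera_model(n); print(n,c)
s=manip.state();print(s)
E
```

```text
top {'camera_matrix': array([[413.5553,   0.    , 322.1191],
       [  0.    , 413.5553, 202.8787],
       [  0.    ,   0.    ,   1.    ]]), 'pose': array([[-0.0209,  0.9949, -0.0991,  0.3479],
       [-0.9997, -0.0196,  0.0149,  0.004 ],
       [ 0.0128,  0.0994,  0.995 ,  1.4671],
       [ 0.    ,  0.    ,  0.    ,  1.    ]])}
scene {'camera_matrix': array([[422.6765,   0.    , 320.4257],
       [  0.    , 422.6765, 201.3944],
       [  0.    ,   0.    ,   1.    ]]), 'pose': array([[ 0.6206, -0.5431,  0.5656,  1.1182],
       [ 0.784 ,  0.4463, -0.4315, -0.4855],
       [-0.0181,  0.7112,  0.7027,  0.9137],
       [ 0.    ,  0.    ,  0.    ,  1.    ]])}
{'time': 0.1, 'qpos': array([-1.2688,  0.1165,  1.4422, -0.    ,  1.584 , -0.0378]), 'dq': array([ 0.0006, -0.0016, -0.0009,  0.0006,  0.    , -0.0006]), 'joint_efforts': array([  0.0018, -72.2893, -62.3868,   0.0781,   0.0228,  -0.    ]), 'position': array([ 0.2249, -0.6362,  0.218 ]), 'tcp_rot': array([ 0.9856,  0.1691, -0.0001, -0.0005]), 'contact_force': array([ 0.6253,  0.2218, -0.1728]), 'moment': array([0.0433, 0.0015, 0.0029]), 'finger_force': 0.0, 'width': 0.09331264407042342}
```

View pics/top1.png

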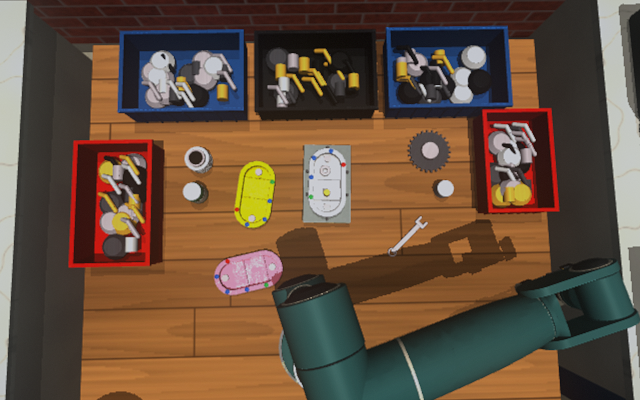

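View pics/scene1.png

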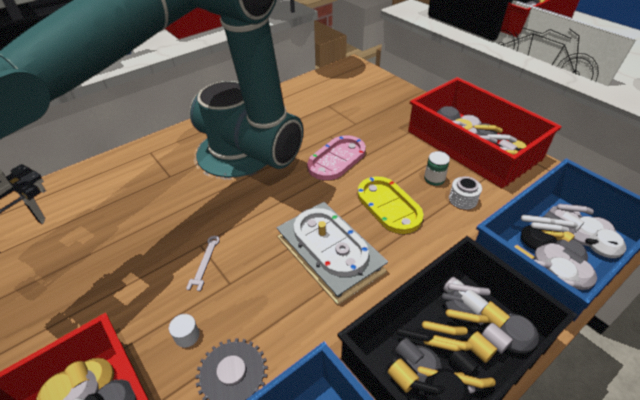

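Three look-alikes in the top view: aluminium at (327,183), yellow at (255,194) and pink at (248,271). Only the aluminium one lies on the grey cradle plate, as described. I'll confirm that in a crop and measure the dots.

```bash
cat > h.py <<'E'
import cv2,numpy as np
from bench import manip, snapshot, camera_model
np.set_printoptions(precision=4,suppress=True)
L=np.array([[-55,-51],[-55,17],[-47,84],[11,109],[55,62]])/1000
def cast(n_or_c,uv,z):
    c=camera_model(n_or_c) if isinstance(n_or_c,str) else n_or_c
    K,T=c["camera_matrix"],c["pose"]
    uv=np.atleast_2d(uv).astype(float)
    d=np.c_[(uv-K[:2,2])/[K[0,0],K[1,1]],np.ones(len(uv))]*[1,-1,-1]@T[:3,:3].T
    return (T[:3,3]+d*((z-T[2,3])/d[:,2])[:,None])[:,:2]
def blobs(im,box,amin=4):
    x0,y0,x1,y1=box
    hsv=cv2.cvtColor(im,cv2.COLOR_RGB2HSV); out={}
    for name,rs in dict(g=[(45,85)],b=[(95,130)],r=[(0,8),(172,180)]).items():
        m=sum(cv2.inRange(hsv,(a,110,60),(b,255,255)) for a,b in rs).astype(np.uint8)
        k=np.zeros_like(m);k[y0:y1,x0:x1]=m[y0:y1,x0:x1]
        n,_,st,ce=cv2.connectedComponentsWithStats(k)
        out[name]=[(ce[i],int(st[i,4])) for i in range(1,n) if st[i,4]>=amin]
    return out
def fit(P,Q): # 2D rigid: Q=R P+t
    p,q=P.mean(0),Q.mean(0); a=P-p;b=Q-q
    yaw=np.arctan2((a[:,0]*b[:,1]-a[:,1]*b[:,0]).sum(),(a*b).sum())
    R=np.array([[np.cos(yaw),-np.sin(yaw)],[np.sin(yaw),np.cos(yaw)]])
    t=q-R@p
    return yaw,t,np.linalg.norm(P@R.T+t-Q,axis=1)
E
python3 - <<'E'
from h import *
for n,box in (("top",(302,143,352,223)),("scene",(278,200,386,300))):
    im=cv2.imread(f"pics/{n}1.png")[:,:,::-1].copy()
    b=blobs(im,box,2)
    for k in b:
        for c,a in b[k]: print(n,k,c,a,cast(n,c,.0735)[0])
    x0,y0,x1,y1=box
    if n=="top": cv2.imwrite("pics/crop.png",cv2.resize(im[y0-5:y1+5,x0-5:x1+5,::-1],None,fx=6,fy=6,interpolation=cv2.INTER_CUBIC))
E
```

```text
top g [310.5 196.5] 12 [0.5091 0.0222]
top b [330.5 150.5] 12 [ 0.6666 -0.0493]
top b [313.3846 157.3846] 13 [0.6437 0.0098]
top b [310.6667 176.75  ] 12 [0.5769 0.0204]
top r [342.9333 164.4   ] 15 [ 0.6175 -0.0907]
scene g [334.2857 216.4286] 7 [0.5118 0.0234]
scene g [383.6364 218.0909] 11 [0.6013 0.1228]
scene b [370.5    203.6667] 6 [0.5383 0.1333]
scene b [349.8333 231.5   ] 12 [0.5797 0.0202]
scene b [364.0833 248.75  ] 12 [0.6462 0.0099]
scene b [353.  266.5] 14 [ 0.67   -0.0486]
scene r [327.    262.875] 16 [ 0.6213 -0.0909]
```

View pics/crop.png

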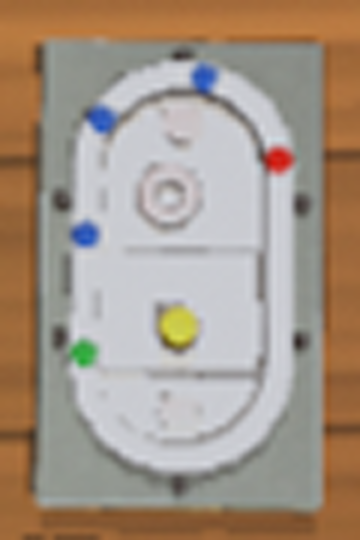

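Confirmed: the aluminium cover sits on the grey plate. In the crop the dots are green at (84,352), blue at (84,234), (101,119) and (204,76), and red at (278,159). Next I'll close the gripper, move above the cover and take a wrist view.

```bash
python3 - <<'E'
from h import *
top=np.array([[.5091,.0222],[.5769,.0204],[.6437,.0098],[.6666,-.0493],[.6175,-.0907]])
sc=np.array([[.5118,.0234],[.5797,.0202],[.6462,.0099],[.67,-.0486],[.6213,-.0909]])
yaw,t,r=fit(L,(top+sc)/2); print(yaw,t,r)
a=yaw+np.pi/2; q=[np.cos(a/2),np.sin(a/2),0,0]
manip.clamp(5)
print(manip.state()["time"])
manip.move_pose([t[0]-.03,t[1],.28],q)
s=manip.state(); c=camera_model("wrist"); im=snapshot("wrist")
print(s["time"],s["position"],s["tcp_rot"],s["contact_force"],s["width"])
cv2.imwrite("pics/w1.png",im[:,:,::-1])
b=blobs(im,(0,0,640,400),30)
for k in b:
    for ce,ar in b[k]: print(k,ce,ar,cast(c,ce,.0735)[0])
E
```

```text
-1.6061043073556136 [ 0.5595 -0.034 ] [0.     0.0001 0.0002 0.0003 0.0004]
1.55
3.9583 [ 0.5295 -0.0345  0.2799] [ 0.9998 -0.0179 -0.0001  0.    ] [-0.3143 -0.5568  0.1213] 0.0005079937359190891
g [181. 145.] 88 [0.5765 0.1382]
g [277.7889 193.1556] 90 [0.5118 0.0249]
b [330.3158  56.218 ] 133 [ 0.6692 -0.0469]
b [279.5827  80.0945] 127 [0.646  0.0125]
b [275.1651 138.6789] 109 [0.5799 0.0228]
b [181.8788 192.6515] 66 [0.5169 0.1468]
b [177.0175 235.2105] 57 [0.4595 0.1625]
b [137.9298 246.3333] 57 [0.4456 0.2173]
b [ 96.9545 346.8636] 44 [0.2882 0.3097]
r [366.6667  99.5083] 120 [ 0.621  -0.0881]
r [106.6607 214.1607] 56 [0.4919 0.2488]
r [112.2 321. ] 40 [0.3315 0.2774]
r [186.0328 351.7705] 61 [0.2746 0.1797]
```

View pics/w1.png

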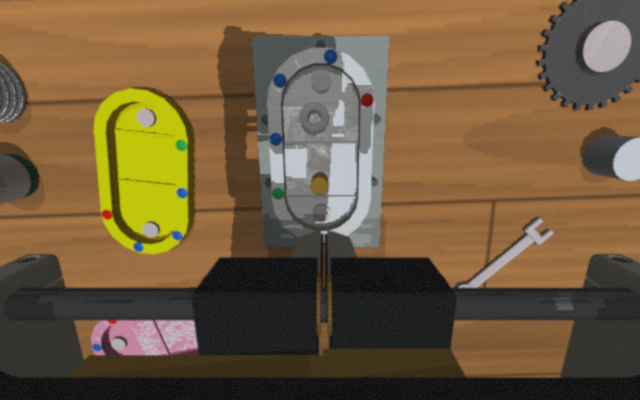

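The wrist view shows the aluminium cover with green at (278,193), blue at (275,139), (280,80) and (330,56), and red at (367,100). It agrees with the other views to about 2 mm. Now I'll touch the green dot.

```bash
python3 - <<'E'
from h import *
W=np.array([[.5118,.0249],[.5799,.0228],[.646,.0125],[.6692,-.0469],[.621,-.0881]])
top=np.array([[.5091,.0222],[.5769,.0204],[.6437,.0098],[.6666,-.0493],[.6175,-.0907]])
sc=np.array([[.5118,.0234],[.5797,.0202],[.6462,.0099],[.67,-.0486],[.6213,-.0909]])
yaw,t,r=fit(L,(top+sc+W)/3); print(yaw,t,r)
np.save("pose.npy",[yaw,*t])
R=np.array([[np.cos(yaw),-np.sin(yaw)],[np.sin(yaw),np.cos(yaw)]])
p=R@L[0]+t
manip.move_l([*p,.100],speed=.15); manip.move_l([*p,.080],speed=.06); manip.dwell(.2)
f0=np.mean([manip.state()["contact_force"] for _ in range(3)],0); np.save("f0.npy",f0); print(f0)
for z in np.arange(.076,.0689,-.001):
    manip.move_l([*p,z],speed=.02); manip.dwell(.05); s=manip.state()
    f=s["contact_force"]-f0; print(round(z,4),s["position"],f,s["time"])
    if f[2]>5.5: break
E
```

```text
-1.6058300037152042 [ 0.5599 -0.0332] [0.0001 0.     0.0002 0.0003 0.0004]
[-0.1205  0.5161  0.2215]
0.076 [0.5108 0.0236 0.0759] [ 0.6214 -0.668   0.2552] 6.5083
0.075 [0.5109 0.0236 0.075 ] [-0.1072 -1.1833  0.3301] 6.8083
0.074 [0.5109 0.0236 0.074 ] [-0.3658 -0.726  -0.0514] 7.1083
0.073 [0.5109 0.0236 0.0732] [-0.2926 -0.6168  3.3307] 7.4083
0.072 [0.5109 0.0236 0.0721] [-0.1474 -1.0575  3.0659] 7.7083
0.071 [0.5109 0.0236 0.0711] [ 0.6545 -0.1783  4.4246] 8.0083
0.07 [0.5109 0.0236 0.0701] [-0.4896 -0.6457  4.4831] 8.3083
0.069 [0.511  0.0236 0.0691] [0.4883 0.6994 4.5349] 8.6083
```

Contact came at z = 0.0735 as predicted and the force is about 4.5 N. Next is the trace at constant height, with force checks along the way.

```bash
python3 - <<'E'
from h import *
yaw,*t=np.load("pose.npy"); f0=np.load("f0.npy")
R=np.array([[np.cos(yaw),-np.sin(yaw)],[np.sin(yaw),np.cos(yaw)]])
def rim(s): # arc length from dot1
    y=-.051+s
    if y<.055: return np.array([-.055,y])
    a=(y-.055)/.055
    return np.array([-.055*np.cos(a),.055+.055*np.sin(a)])
E_=np.arctan2(.062-.055,.055); Send=.106+.055*(np.pi-np.arctan2(.007,.055))
z=.0685
for s in np.linspace(0,Send,25)[1:]:
    manip.move_l([*(R@rim(s)+t),z],speed=.04); st=manip.state()
    f=st["contact_force"]-f0; print(round(s*1e3),st["position"],f,round(st["time"],2))
    if f[2]>9 or np.hypot(*f[:2])>8: print("STOP"); break
manip.dwell(.3); st=manip.state(); print(st["position"],st["contact_force"]-f0)
E
```

```text
11 [0.5223 0.0231 0.0685] [ 1.0556 -0.3392  5.5381] 9.04
23 [0.5339 0.0227 0.0686] [2.6165 0.3486 4.8114] 9.47
34 [0.5454 0.0223 0.0687] [ 3.4153 -1.0004  4.1197] 9.91
45 [0.5568 0.022  0.0686] [ 4.2723 -0.9166  4.6134] 10.34
57 [0.5674 0.0216 0.0682] [-3.3088 -0.5787  4.9288] 10.78
68 [0.5794 0.0211 0.0686] [-0.0993 -1.9769  5.5112] 11.21
79 [0.5906 0.0208 0.0685] [ 0.2391 -0.973   5.304 ] 11.64
91 [0.6021 0.0204 0.0686] [ 3.8444 -0.4357  3.994 ] 12.07
102 [0.6133 0.02   0.0687] [ 2.971  -0.0381  4.641 ] 12.51
113 [0.6246 0.019  0.0686] [ 3.7653 -0.533   4.124 ] 12.94
125 [0.6358 0.0158 0.0688] [ 3.1913 -0.2024  5.7051] 13.38
136 [0.6456 0.0107 0.0686] [ 0.7437 -0.8302  5.7831] 13.81
147 [0.6543 0.0036 0.0686] [-0.0496 -0.5305  4.7382] 14.24
159 [ 0.6615 -0.0054  0.0686] [ 2.5314 -3.9367  4.5877] 14.68
170 [ 0.6663 -0.0156  0.0686] [ 1.685  -3.0937  4.4117] 15.11
181 [ 0.6692 -0.0266  0.0685] [ 1.4816 -3.4776  4.9952] 15.54
193 [ 0.6697 -0.0375  0.0684] [-0.8236  0.5149  5.1296] 15.97
204 [ 0.6684 -0.0488  0.0687] [ 0.2806 -0.7909  5.2614] 16.41
215 [ 0.6645 -0.0594  0.0687] [-0.4814  0.0026  4.6273] 16.84
227 [ 0.6583 -0.0693  0.0685] [-1.3278 -4.5706  4.9993] 17.27
238 [ 0.6502 -0.0773  0.0684] [-2.1041 -2.7937  4.5564] 17.71
249 [ 0.6409 -0.0836  0.0684] [-3.5735 -1.6366  4.3816] 18.14
260 [ 0.6304 -0.088   0.0685] [-2.7421 -1.9321  5.1144] 18.57
272 [ 0.6196 -0.09    0.0687] [-0.9124 -0.4872  4.9044] 19.01
[ 0.6196 -0.09    0.0685] [-0.4357 -0.9019  5.1806]
```

The force stayed between 4 and 6 N. I'll check whether the cover shifted and whether the fingers are on the red dot.

```bash
python3 - <<'E'
from h import *
yaw,*t=np.load("pose.npy")
c=camera_model("wrist"); im=snapshot("wrist"); sc=snapshot("scene")
cv2.imwrite("pics/s2.png",cv2.resize(sc[190:310,260:400,::-1],None,fx=5,fy=5,interpolation=cv2.INTER_CUBIC))
R=np.array([[np.cos(yaw),-np.sin(yaw)],[np.sin(yaw),np.cos(yaw)]]); print(L@R.T+t)
for n,i,cc,box in(("w",im,c,(0,0,640,400)),("s",sc,"scene",(278,200,386,300))):
    b=blobs(i,box,4)
    for k in b:
        for ce,ar in b[k]:
            p=cast(cc,ce,.0695)[0]
            if np.linalg.norm(p-t)<.13: print(n,k,ce,ar,p)
E
```

```text
[[ 0.5109  0.0236]
 [ 0.5788  0.0212]
 [ 0.6455  0.0108]
 [ 0.6685 -0.048 ]
 [ 0.6199 -0.0903]]
w b [249.2305 161.9911] 564 [ 0.6705 -0.0503]
w b [149.2549 203.0395] 506 [0.6491 0.0092]
w r [323.8261 233.1304] 23 [ 0.6271 -0.0899]
s b [363.8571 250.9286] 14 [0.6488 0.007 ]
s b [352.1176 268.5882] 17 [ 0.6712 -0.0523]
```

View pics/s2.png

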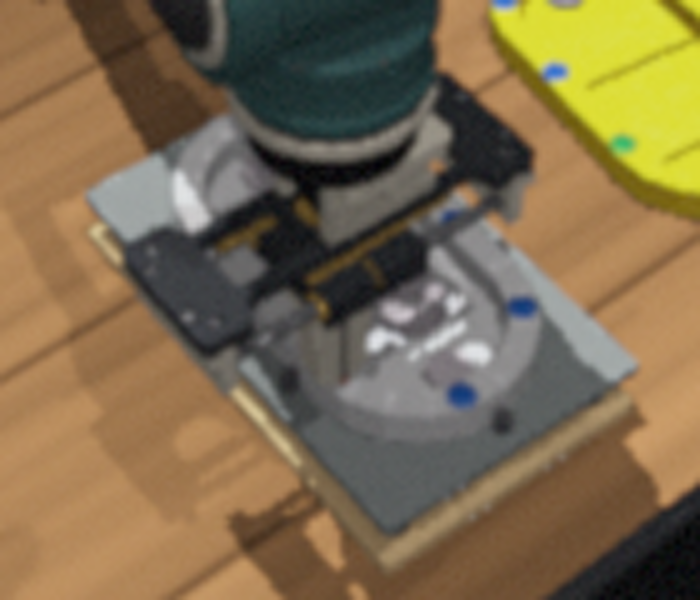

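The crop shows the fingertips on the rim at about (340,380), with a sliver of red showing at their edge. The cover has moved only about 2–3 mm against its pegs, and the bystanders visible in this crop look untouched. Force is 5.2 N, matching the other dots (about 4.4 N on the bare rim), so I'm handing in.

```bash
python3 -c "
from bench import job; print(job.sign_off())"
```

```text
the job is handed in; nothing more can be done
None
```

I traced the rim from the green dot over the three blue dots to the red dot at about 4–6 N and handed the job in with the fingertips resting on red at about 5 N; the cover shifted 2–3 mm, and no verdict was returned.

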